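# Set the drip tray and move the rinsed ladle over the rail ends onto the storage rail

## Task

The blue-handled ladle has just been rinsed and hangs on the rack's left rail. First put the black drip tray into its low holder under the right rail, seated flat, and let go of it; then bring the ladle over the turned-up ends of both rails onto the right rail and leave it hanging still, let go of, with its bowl straight over the tray. Keep the ladle upright, do not drop it, and leave the other two ladles and everything else where they are.

Things in the scene. Friction and masses are not known exactly. Their poses are not given: they have to be found in the camera images.
- rack: Fixed steel rack with a shelf on top (x = 2 to 132 mm, underside z = 376). Origin on the counter straight below the rails; x to the back, y along the rails to the left, z up. Two round rails, 10 mm thick, lie in one line, axis at x = 0, z = 300 mm; their far ends bend back to posts at x = 105. A bar joins them at z = 70. Two feet 16 mm high reach forward to x = -60 at y = +215 and -280.
- left_rail_end (a point): Free end of the left rail, on its axis (rack y = +60 mm, z = 300). Here the rail turns straight up as an end stop, its tip 25 mm above the axis. From here the left rail runs to rack y = +215 mm. A loop comes off only over this end.
- right_rail_end (a point): Free end of the right rail, on its axis (rack y = +10 mm, z = 300), turned up in the same way, its tip 25 mm above the axis; clear gap to the left rail's end 40 mm. From here the right rail runs to rack y = -280 mm.
- tray_holder: Fixed dark rubber holder on the counter straight below the right rail, between its free end and the other ladles: a disc 78 mm wide and 2 mm thick with four low lips (7 mm over the counter) round a seat of 64 mm diameter, gaps between them left, right, front and back. Origin at the centre of its underside, z up. Its place along the rail varies.
- drip_tray: Loose round black drip tray, 57 mm diameter, 16 mm high, 60 g, standing on the counter in front of the rack; solid to the touch, grasp it across its outside. Origin at the centre of its underside, z up. Seated in the holder its origin is 2 mm above the counter.
- blue_ladle: Loose ladle, about 0.12 kg, hanging upright on the left rail by a closed loop. Origin in the middle of its blue handle (16 x 16 mm, z = -45 to +45 mm), 170 mm above the counter when it hangs; z up, y along the rail, x to the back. Below the handle a neck and a round bowl 48 mm wide, bottom at z = -105 mm, centred under the handle. It swings about the rail when let go.
- blue_ladle_loop (a point): Top of the opening of the blue ladle's steel loop (z = +135 mm of the ladle), where it rests on the rail. The opening is 50 mm high and 26 mm wide, the strip 14 mm wide along the rail and 4 mm thick. Raised by less than 20 mm the loop does not clear an upturned end; raised by more than 40 mm its lower side meets the rail.
- blue_ladle_bowl (a point): Bottom of the blue ladle's bowl, on the line of the handle.
- yellow_ladle: The same ladle with a yellow handle, hanging on the right rail beyond the tray holder: leave it. Origin and axes as the blue one.
- green_ladle: The same ladle with a green handle, hanging on the right rail beyond the yellow one: leave it.
- jar_red_lid: Spice jar with blue label and red lid on the rack's shelf, 45 mm wide, 108 mm high; leave it. Origin at the centre of its underside.
- jar_orange_lid: Spice jar with red and orange lid on the rack's shelf, 44 mm wide, 98 mm high; leave it. Origin at the centre of its underside.
- pepper_mill: Small grey shaker on the rack's shelf, 44 mm wide, 90 mm high; leave it. Origin at the centre of its underside.
- tin: Red food tin on the rack's shelf, 57 mm wide, 72 mm high; leave it. Origin at the centre of its underside.
- mug: Cream mug on the counter at the front right, 63 x 88 mm, 49 mm high; leave it. Origin at the centre of its underside.
- timer: Round cream twist timer on the counter at the front left, 60 mm wide, 52 mm high; leave it. Origin at the centre of its underside.
- sauce_light: Cream-coloured sauce bottle on the counter at the right, 61 mm wide, 162 mm high; leave it. Origin at the centre of its underside.
Not all that is in view belongs to the job. There is more than one size of the drip_tray; the job needs the larger. Leave any brown look-alike of the green_ladle alone.

How it is judged:
By the outcome, as a careful person would: the job done as asked, in the order asked, and still so for the second after the job is handed in, with the robot touching nothing.
It also fails if it takes over 48 s, if anything falls off the work surface, if the arm or the gripper's body presses on something with over 40 N, if the wrist force passes 120 N, or if a joint passes its speed limit or range.

## Robot

A 6-joint arm with a two-finger parallel gripper is mounted at the origin on a cart in front of the work surface, level with it; the furniture and walls round the work are solid. World frame = base frame: x ahead of the robot, y to its left, z up, the work surface at z = 0. Lengths are in mm, angles in rad, forces in N, time in s.
With the tool pointing down it reaches from about 325 to 900 mm from the base axis. Payload 3.5 kg.
Tool frame: the origin (TCP) lies at the very end of the fingers, on their centre line; the grasp point (between the pads) lies 19 mm behind it; z points along the fingers, y is the line along which they close (so a half turn about z gives the same grasp; the last joint's range is limited). The gripper opens to 85 mm and grips with 20 to 120 N. Pads are 22 mm wide; open, the fingers measure 114 mm over their backs; the gripper's body (76 mm by 85 mm) begins 54 mm behind the grasp point. The pads swing forward as they close: fully open they stand 13 mm farther back than shut.
Start: joints at [1.052, 0.276, -0.026, 1.268, 0, 1.467], TCP at [252.457, 571.74, 199.513] pointing down, gripper open.
Joint ranges: [-3.12, 3.12], [-0.85, 1.88], [-1.08, 1.24], [-1.95, 2.15], [-1.57, 1.53], [-3.14, 3.14]. Speed limits (rad/s): [2.57, 2.57, 3.14, 3.14, 3.14, 3.14].

## Interface

Orientations are given as a rotation vector (axis times angle).
In Python, from bench import readout, eyes, ctrl gives the robot as it stands.
- The arm moves only by the shell command python3 -m pendant 'ROWS' [FORCE]. ROWS is JSON, a list of rows, each a list of 7 numbers: the shift along the world's x, y, z scaled (see below), then the turn, a rotation vector about the world's x, y, z scaled (see below), then the closure, from 0 (fully open) to 1 (shut). A call has 1 to 8 rows; each row shifts and turns the commanded pose from where the row before left it; what a row does not reach is not made up. The controller multiplies each number of a shift by 0.15 m and each number of a turn by 30 degrees. A row lasts 1/8 s, in which the tool goes at most 62.5 mm and 10.7 degrees, less where a joint would pass 70% of its speed; a pose out of reach is approached as far as the arm can. A call with a number of a shift or a turn outside -1 to 1 is refused whole. A call with a gripper value outside its range is refused whole. The fingers move at their own pace and stop on an object; FORCE is the grip in N (left out, the last holds). Time passes only in rows, so rows that do not move let the fingers close. It gives the time, the measured TCP pose, the force, the opening and the grip force at its end, in the units of the state.
- readout.sense(): the state, without advancing time (a new reading comes with each control period).
- eyes.camera(name): name is "scene" or "side" or "wrist"; returns (picture, depth): 480x640x3 uint8, red, green, blue; 480x640 float32, mm along the optical axis (not along the pixel's ray), 0 where there is no reading.
- eyes.calibration(name): a dict with "fx", "fy", "cx", "cy" (pixels), "D" ([k1, k2, p1, p2, k3] as OpenCV has them; the pictures are not rectified), "world_from_camera" (4x4, takes a point from camera to world coordinates); the wrist camera has in their place "mount" (4x4, takes a point from camera to tool coordinates, whose origin is the TCP and whose axes are the flange's). Camera axes: x right, y down, z forward; pixel columns grow to the right and rows downward; lengths in mm; the calibration is good to about 2 mm. A picture is of the moment at which its call begins: read the wrist's pose just before it. calibration takes no time and is no camera call.
- ctrl.sign_off(): hands the job in; it is judged then, once.
The state is a dict: "clock": time; "joint_pos": joint angles; "qvel": joint speeds; "effort": joint torques, N m; "tcp_pos": TCP position; "eef_rot": TCP orientation; "wrist_force": force on the tool from outside, world axes, zero at the start; "wrist_torque": the same for the moment, N m; "grip_width": finger opening in mm; "grasp_force": force on a finger pad.
Only numpy, scipy, OpenCV 4.12 (cv2) and the standard library are available. Lean on these libraries where they do the work, as an engineer would, in place of code of your own. Each camera call takes 0.05 s, during which the arm holds its last target. There are 200 camera calls.

## Working session

There is one attempt and no reset: what is moved stays moved. The work goes in short steps, Python scripts to look and compute and a shell command to move; the robot and the scene stay as the last step left them, time stands still between calls to the robot, and variables do not carry over. Pictures are saved under pics/ and viewed, at most 10 in all, crops included, and the job is handed in when it is done.

```bash
mkdir -p pics; ls
cat > h.py <<'E'
import numpy as np, cv2
from bench import readout, eyes, ctrl
def cam(n):
    s=readout.sense(); p,d=eyes.camera(n); c=eyes.calibration(n)
    K=np.array([[c['fx'],0,c['cx']],[0,c['fy'],c['cy']],[0,0,1.]]); D=np.array(c['D'],float)
    if 'mount' in c:
        T=np.eye(4);T[:3,:3]=cv2.Rodrigues(np.array(s['eef_rot'],float))[0];T[:3,3]=s['tcp_pos'];T=T@np.array(c['mount'])
    else: T=np.array(c['world_from_camera'])
    return p,d,K,D,T
def pts(uv,z,K,D,T):  # pixel + depth -> world
    n=cv2.undistortPoints(np.array(uv,np.float64).reshape(-1,1,2),K,D).reshape(-1,2)
    z=np.array(z,float).reshape(-1,1)
    return (np.c_[n*z,z]@T[:3,:3].T)+T[:3,3]
def plane(uv,h,K,D,T):
    n=cv2.undistortPoints(np.array(uv,np.float64).reshape(-1,1,2),K,D).reshape(-1,2)
    r=np.c_[n,np.ones(len(n))]@T[:3,:3].T
    return T[:3,3]+r*((h-T[2,3])/r[:,2:])
def cloud(d,K,D,T):
    v,u=np.mgrid[:480,:640]; return pts(np.c_[u.ravel(),v.ravel()],d.ravel(),K,D,T).reshape(480,640,3)
def save(n,p): cv2.imwrite('pics/'+n+'.png',cv2.cvtColor(p,cv2.COLOR_RGB2BGR))
E
python3 - <<'E'
from h import *
for n in ['scene','side','wrist']:
    p,d,K,D,T=cam(n); save(n,p); np.savez('/tmp/'+n,p=p,d=d,K=K,D=D,T=T); print(n,T.round(2).tolist(),K[0,0])
s=readout.sense();print(s)
E
```

```text
pics
scene [[-0.2, -0.79, 0.58, -258.97], [-0.98, 0.17, -0.1, 76.08], [-0.01, -0.59, -0.81, 1366.31], [0.0, 0.0, 0.0, 1.0]] 574.7954305851451
side [[-0.01, -0.79, 0.61, -232.3], [-1.0, 0.01, -0.0, -76.93], [-0.01, -0.61, -0.79, 1230.31], [0.0, 0.0, 0.0, 1.0]] 553.2981669335514
wrist [[0.4, 0.88, 0.24, 191.47], [0.91, -0.39, -0.11, 598.8], [-0.0, 0.27, -0.96, 372.77], [0.0, 0.0, 0.0, 1.0]] 398.2331336834969
{'clock': 0.15, 'joint_pos': array([ 1.05161091e+00,  2.76980655e-01, -2.75732717e-02,  1.26797120e+00,
       -1.25580423e-05,  1.46740876e+00]), 'qvel': array([ 0.00051066, -0.00179339,  0.0047522 ,  0.00014268,  0.00014208,
       -0.00142389]), 'effort': array([ 6.50686707e-04, -4.46056402e+01,  2.95638371e+01,  1.05065855e-02,
       -6.14111786e-05, -3.24502430e-06]), 'tcp_pos': array([252.12672391, 571.16830358, 198.59921649]), 'eef_rot': array([-6.48331883e-01, -3.07343649e+00,  2.59069978e-03]), 'wrist_force': array([ 0.42057722,  0.25496596, -0.1438633 ]), 'wrist_torque': array([-0.00763108, -0.02339105, -0.00010118]), 'grasp_force': 0.0, 'grip_width': 85.754066029115}
```

View pics/scene.png

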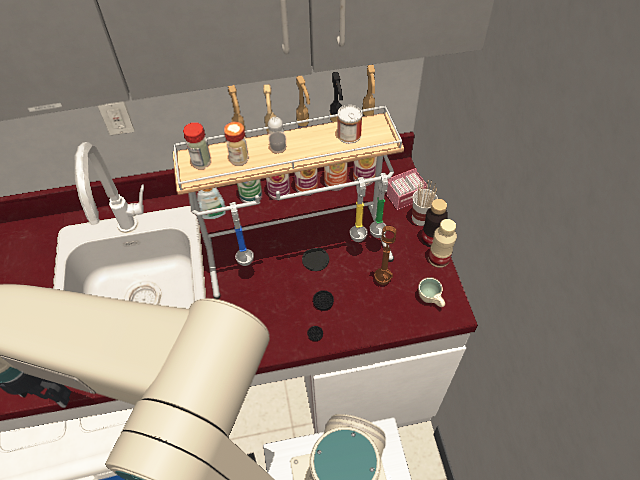

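View pics/side.png

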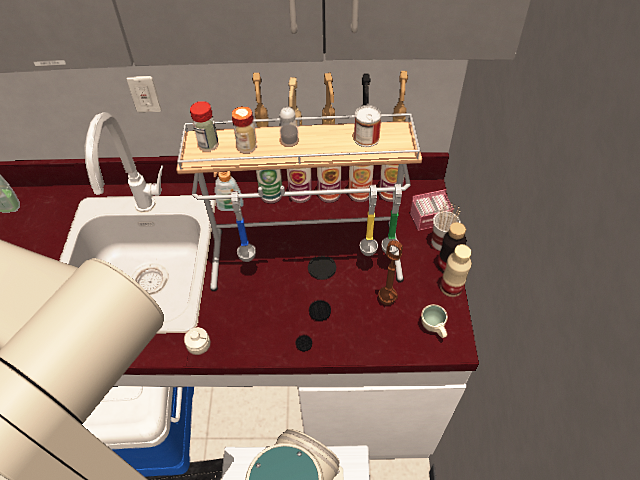

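Scene view: blue ladle at (239,243), holder disc at (316,260), and black tray candidates at (323,300), larger, and (315,333), smaller. In the side view these are (242,238), (322,268), (320,310) and (304,343). A brown look-alike ladle lies at (386,260), and the yellow and green ladles hang at (359,215) and (379,215).

The tray could be confused with the large disc (323,300), the small disc (315,333) or the holder (316,260). I choose (323,300). Next I measure and take a close crop.

Run:
```python
from h import *
crops=[]
for n in ['scene','side']:
    f=np.load('/tmp/'+n+'.npz');p,d,K,D,T=[f[k] for k in 'pdKDT']
    W=cloud(d,K,D,T); hsv=cv2.cvtColor(p,cv2.COLOR_RGB2HSV)
    dark=((p.max(2)<50)).astype(np.uint8)
    k,l,st,ce=cv2.connectedComponentsWithStats(dark)
    for i in range(1,k):
        if 80<st[i,4]<1500 and 290<ce[i][0]<345 and 250<ce[i][1]<350:
            m=(l==i); q=W[m]; 
            ct=plane([ce[i]],16,K,D,T)[0]; cb=plane([ce[i]],2,K,D,T)[0]
            c=cv2.findContours(m.astype(np.uint8),0,1)[0][0].reshape(-1,2)
            e=plane(c,12,K,D,T)
            print(n,'dark',ce[i].round(1),st[i,4],'z16',ct.round(1),'z2',cb.round(1),'depthmed',np.median(q,0).round(1),'ext',np.ptp(e,0).round(1))
    for nm,lo,hi in [('blue',(100,120,60),(125,255,255)),('yellow',(22,120,100),(34,255,255)),('green',(45,100,30),(80,255,255))]:
        m=cv2.inRange(hsv,lo,hi); m[:170]=0;m[275:]=0;m[:,:200]=0
        k,l,st,ce=cv2.connectedComponentsWithStats(m)
        for i in range(1,k):
            if st[i,4]>60:
                q=W[l==i];q=q[q[:,2]>80]
                if len(q)>20: print(n,nm,ce[i].round(1),st[i,4],np.median(q,0).round(1),'z',np.percentile(q[:,2],[1,99]).round(0),'x',np.percentile(q[:,0],[2,98]).round(0),'y',np.percentile(q[:,1],[2,98]).round(0))
    # rail: bright points z 295-310
    q=W[(W[...,2]>297)&(W[...,2]<309)&(W[...,0]>300)&(W[...,0]<900)&(np.abs(W[...,1])<400)]
    print(n,'rail pts',len(q)); 
    a=np.polyfit(q[:,1],q[:,0],1)
    for _ in range(5):
        r=q[:,0]-np.polyval(a,q[:,1]); g=np.abs(r-np.median(r))<12; a=np.polyfit(q[g,1],q[g,0],1)
    print('x=',a,'y range',q[g,1].min(),q[g,1].max(),g.sum(), np.histogram(q[g,1],bins=np.arange(-300,350,20)))
    c=p[170:350,200:420]; crops.append(cv2.resize(c,None,fx=2.6,fy=2.6,interpolation=cv2.INTER_CUBIC)[:, :572])
save('crop1',crops[1])
```

```text
scene dark [322.9 300.3] 325 z16 [486.6 -56.5  16. ] z2 [494.3 -57.8   2. ] depthmed [490.3 -57.1  10.2] ext [60.3 55.5  0. ]
scene dark [314.9 333.2] 181 z16 [395.8 -17.3  16. ] z2 [402.6 -18.2   2. ] depthmed [400.7 -18.2   6.2] ext [41.3 37.7  0. ]
scene blue [240.3 239.3] 153 [615.3 130.7 173.8] z [126. 220.] x [610. 623.] y [123. 139.]
scene yellow [358.8 214.8] 148 [ 628.9 -183.   176.1] z [123. 220.] x [624. 637.] y [-192. -176.]
scene green [379.7 210.7] 144 [ 631.8 -239.9  176. ] z [127. 220.] x [627. 638.] y [-249. -233.]
scene rail pts 1070
x= [-4.01057937e-02  6.25820600e+02] y range -270.5177441650042 230.15927635092928 783 (array([ 0, 13, 38, 42, 31, 41, 37, 30, 31, 32, 31, 34, 30, 33, 33, 32,  7,
        0, 17, 33, 32, 49, 35, 31, 36, 38, 17,  0,  0,  0,  0,  0]), array([-300, -280, -260, -240, -220, -200, -180, -160, -140, -120, -100,
        -80,  -60,  -40,  -20,    0,   20,   40,   60,   80,  100,  120,
        140,  160,  180,  200,  220,  240,  260,  280,  300,  320,  340]))
side dark [319.4 310.3] 369 z16 [486.3 -53.6  16. ] z2 [494.6 -53.3   2. ] depthmed [490.
[... 214 characters left out ...]
7. 218.] x [611. 624.] y [127. 141.]
side yellow [369.6 227.7] 111 [ 628.3 -180.4  166.4] z [126. 221.] x [624. 634.] y [-188. -174.]
side green [392.6 225.3] 176 [ 630.3 -237.1  176.2] z [125. 219.] x [627. 640.] y [-246. -230.]
side rail pts 1222
x= [-4.08234293e-02  6.24749121e+02] y range -268.6852087381375 232.5164604390058 885 (array([ 0, 13, 44, 45, 38, 42, 48, 34, 40, 36, 36, 42, 36, 34, 40, 36, 12,
        0, 14, 38, 34, 51, 39, 35, 42, 37, 19,  0,  0,  0,  0,  0]), array([-300, -280, -260, -240, -220, -200, -180, -160, -140, -120, -100,
        -80,  -60,  -40,  -20,    0,   20,   40,   60,   80,  100,  120,
        140,  160,  180,  200,  220,  240,  260,  280,  300,  320,  340]))
```

View pics/crop1.png

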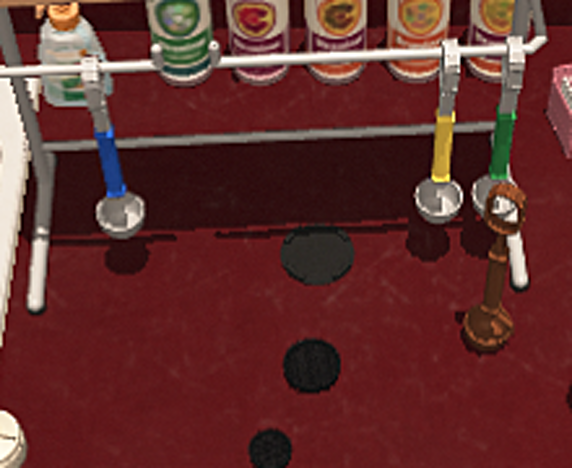

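The crop confirms it: the larger black tray is at crop (312,365), the smaller one at (270,448), and the flat grey holder disc with lips at (318,255). The blue ladle hangs alone on the left rail. The rail fits x ≈ 627 − 0.0405·y, so the rack is yawed about 2.3°. I'll reorient to a tilted-forward tool and take a wrist look.

```bash
cat > plan.py <<'E'
import sys
from h import *
def Rt(th,yaw=0.0405):
    th=np.radians(th); f=np.array([np.cos(yaw),np.sin(yaw),0]); y=np.array([-np.sin(yaw),np.cos(yaw),0])
    z=np.cos(th)*f-np.sin(th)*np.array([0,0,1.]); return np.c_[np.cross(y,z),y,z]
def go(x,y,z,th):
    s=readout.sense(); R=cv2.Rodrigues(np.array(s['eef_rot'],float))[0]
    rv=cv2.Rodrigues(Rt(th)@R.T)[0].ravel(); dp=np.array([x,y,z])-s['tcp_pos']
    n=max(np.linalg.norm(dp)/55,np.degrees(np.linalg.norm(rv))/10)
    print('t',round(s['clock'],2),'tcp',s['tcp_pos'].round(1),'q',s['joint_pos'].round(2),'F',s['wrist_force'].round(1),'w',round(float(s['grip_width']),1),'g',round(float(s['grasp_force']),1))
    print('shift total units',(dp/150).round(3),'turn total units',(np.degrees(rv)/30).round(3),'rows>=',n)
if __name__=='__main__': go(*map(float,sys.argv[1:]))
E
python3 plan.py 420 -55 200 70
```

```text
t 0.15 tcp [252.1 571.2 198.6] q [ 1.05  0.28 -0.03  1.27 -0.    1.47] F [ 0.4  0.3 -0.1] w 85.8 g 0.0
shift total units [ 1.119 -4.174  0.009] turn total units [-0.122 -0.662  0.863] rows>= 11.786953754861399
```

```bash
python3 -m pendant '[[0.075,-0.278,0.06,-0.008,-0.044,0.058,0],[0.075,-0.278,0.06,-0.008,-0.044,0.058,0],[0.075,-0.278,0.06,-0.008,-0.044,0.058,0],[0.075,-0.278,0,-0.008,-0.044,0.058,0],[0.075,-0.278,0,-0.008,-0.044,0.058,0],[0.075,-0.278,0,-0.008,-0.044,0.058,0],[0.075,-0.278,0,-0.008,-0.044,0.058,0],[0.075,-0.278,0,-0.008,-0.044,0.058,0]]' 40
python3 -m pendant '[[0.075,-0.278,0,-0.008,-0.044,0.058,0],[0.075,-0.278,0,-0.008,-0.044,0.058,0],[0.075,-0.278,0,-0.008,-0.044,0.058,0],[0.075,-0.278,0,-0.008,-0.044,0.058,0],[0.075,-0.278,-0.06,-0.008,-0.044,0.058,0],[0.075,-0.278,-0.06,-0.008,-0.044,0.058,0],[0.075,-0.278,-0.06,-0.008,-0.044,0.058,0],[0,0,0,0,0,0,0]]'
python3 plan.py 420 -55 200 70
python3 - <<'E'
from h import *
p,d,K,D,T=cam('wrist'); save('w1',p); np.savez('/tmp/w1',p=p,d=d,K=K,D=D,T=T); print(T.round(2).tolist())
E
```

```text
clock: 1.15
tcp_pos: [342.3, 236.8, 226.2]
eef_rot: [0.252, 2.943, 0.007]
wrist_force: [0.2, 0.2, 0.5]
grip_width: 85.2
grasp_force: 0.0
clock: 2.15
tcp_pos: [420.4, -56.4, 198.4]
eef_rot: [-0.053, 2.795, 0.013]
wrist_force: [-0.9, 0.3, -0.3]
grip_width: 85.4
grasp_force: 0.0
t 2.15 tcp [420.4 -56.4 198.4] q [-0.4  -0.35 -0.68  0.93  0.15 -0.41] F [-0.9  0.3 -0.3] w 85.4 g 0.0
shift total units [-0.003  0.01   0.011] turn total units [-0.005 -0.005  0.004] rows>= 0.03990690184805746
[[-0.04, 0.82, 0.58, 298.82], [1.0, 0.03, 0.02, -61.16], [0.0, 0.58, -0.82, 339.52], [0.0, 0.0, 0.0, 1.0]]
```

View pics/w1.png

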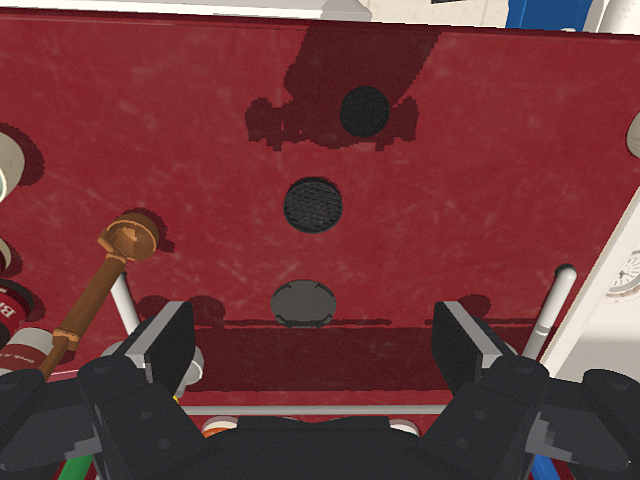

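The wrist picture shows the tray at (313,205), the smaller one at (365,111), and the holder disc at (304,303) with small lips on the diagonals, so the gaps are wide. I'll measure both.

Run:
```python
from h import *
f=np.load('/tmp/w1.npz');p,d,K,D,T=[f[k] for k in 'pdKDT']; W=cloud(d,K,D,T)
hsv=cv2.cvtColor(p,cv2.COLOR_RGB2HSV)
dk=((p.max(2)<110)&(p[...,0].astype(int)-p[...,1]<22)).astype(np.uint8)
k,l,st,ce=cv2.connectedComponentsWithStats(dk)
for i in range(1,k):
    u,v=ce[i]
    if st[i,4]>800 and 260<u<400 and 80<v<330:
        m=(l==i).astype(np.uint8); c=max(cv2.findContours(m,0,1)[0],key=len).reshape(-1,2); c=cv2.convexHull(c).reshape(-1,2)
        for h in (2,16):
            e=plane(c,h,K,D,T); q=cv2.minEnclosingCircle(e[:,:2].astype(np.float32)); print(ce[i].round(0),h,'circle',np.round(q[0],1),round(q[1],1),'bbox mid',((e.max(0)+e.min(0))/2).round(1),np.ptp(e,0).round(1))
        q=W[l==i]; t=q[q[:,2]>np.percentile(q[:,2],40)]; print('  depth med',np.median(q,0).round(1),'z pct',np.percentile(q[:,2],[5,50,95]).round(1), 'topmid',((np.percentile(t,1,0)+np.percentile(t,99,0))/2).round(1))
        x,y,w,h_,_=st[i]
        if 290<v: save('hold',cv2.resize(p[v.astype(int)-40:v.astype(int)+40,int(u)-50:int(u)+50],None,fx=6,fy=6,interpolation=cv2.INTER_CUBIC))
print('counter z',np.median(W[230:260,220:270,2]).round(1))
```

```text
[364. 111.] 2 circle [403.3 -13.2] 21.7 bbox mid [403.2 -13.    2. ] [42.5 41.9  0. ]
[364. 111.] 16 circle [399.  -15.2] 20.8 bbox mid [398.9 -15.   16. ] [40.7 40.2  0. ]
  depth med [401.5 -14.    7.7] z pct [ 1.6  7.7 11.5] topmid [400.5 -14.9   8.1]
[312. 205.] 2 circle [496.9 -53.6] 31.5 bbox mid [496.6 -53.8   2. ] [62.3 57.4  0. ]
[312. 205.] 16 circle [488.7 -53.9] 30.2 bbox mid [488.4 -54.1  16. ] [59.8 55.   0. ]
  depth med [492.1 -54.1  11.8] z pct [ 3.  11.8 15.8] topmid [490.6 -54.3  12.6]
[303. 304.] 2 circle [633.3 -59.6] 41.3 bbox mid [631.8 -59.6   2. ] [78.8 75.5  0. ]
[303. 304.] 16 circle [619.4 -59.7] 39.6 bbox mid [618.  -59.7  16. ] [75.5 72.4  0. ]
  depth med [629.9 -60.    2. ] z pct [0.8 2.  7.3] topmid [629.6 -59.6   5.1]
counter z -0.1
```

View pics/hold.png

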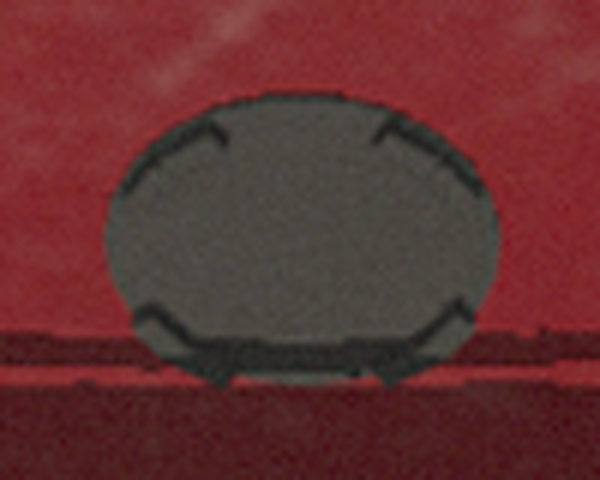

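```bash
python3 plan.py 494.5 -54 3 70
```

```text
t 2.2 tcp [420.4 -54.9 198.7] q [-0.4  -0.35 -0.68  0.93  0.15 -0.41] F [-0.3  0.5  0.3] w 85.7 g 0.0
shift total units [ 0.494  0.006 -1.305] turn total units [-0.006 -0.005 -0.   ] rows>= 3.8049546606720104
```

```bash
python3 -m pendant '[[0.2,0.006,-0.25,0,0,0,0],[0.2,0,-0.3,0,0,0,0],[0.094,0,-0.3,0,0,0,0],[0,0,-0.22,0,0,0,0],[0,0,-0.15,0,0,0,0],[0,0,-0.085,0,0,0,0],[0,0,0,0,0,0,0]]' 40
python3 plan.py 494.5 -54 3 70
```

```text
clock: 3.08
tcp_pos: [494.7, -51.7, 3.2]
eef_rot: [-0.064, 2.794, 0.015]
wrist_force: [0.5, 0.1, 0.3]
grip_width: 85.6
grasp_force: 0.0
t 3.08 tcp [494.7 -51.7   3.2] q [-0.31  0.06 -0.83  0.35  0.12 -0.34] F [0.5 0.1 0.3] w 85.6 g 0.0
shift total units [-0.001 -0.015 -0.001] turn total units [-0.005 -0.005 -0.011] rows>= 0.04191246094380115
```

```bash
python3 -m pendant '[[0,-0.012,0,0,0,0,0.15],[0,0,0,0,0,0,0.3],[0,0,0,0,0,0,0.6],[0,0,0,0,0,0,0.6],[0,0,0,0,0,0,0.6],[0,0,0,0,0,0,0.6]]' 40
python3 -m pendant '[[0,0,0.05,0,0,0,0.6],[0,0,0.08,0,0,0,0.6],[0,0,0.08,0,0,0,0.6],[0,0,0,0,0,0,0.6]]'
python3 - <<'E'
from h import *
p,d,K,D,T=cam('wrist'); save('w2',p[80:440,120:560])
E
```

```text
clock: 3.82
tcp_pos: [495.3, -54.7, 3.7]
eef_rot: [-0.062, 2.793, 0.014]
wrist_force: [-0.6, 0.2, -0.1]
grip_width: 34.2
grasp_force: 0.0
clock: 4.32
tcp_pos: [497.1, -55.2, 37.4]
eef_rot: [-0.062, 2.789, 0.012]
wrist_force: [0.2, 0.7, 0.0]
grip_width: 34.3
grasp_force: 0.0
```

View pics/w2.png

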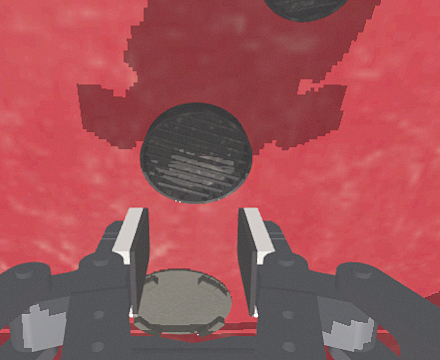

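The picture shows the fingers closed to 34 mm with the tray, at crop (195,152), outside them on the robot side. The grip was missed, so I re-measure the tray.

```bash
cat > tray.py <<'E'
from h import *
p,d,K,D,T=cam('wrist'); W=cloud(d,K,D,T)
print('t',readout.sense()['tcp_pos'].round(1))
dk=((p.max(2)<90)&(p[...,0].astype(int)-p[...,1]<25)&(np.abs(W[...,2])<22)&(W[...,0]<580)&(d>0)).astype(np.uint8)
k,l,st,ce=cv2.connectedComponentsWithStats(dk)
for i in range(1,k):
    if st[i,4]>1200:
        q=W[l==i]; t=q[q[:,2]>13]
        mm=lambda a:((np.percentile(a,.5,0)+np.percentile(a,99.5,0))/2).round(1) if len(a)>50 else None
        print(ce[i].round(0),st[i,4],'z',np.percentile(q[:,2],[2,50,98]).round(1),'all',mm(q),np.ptp(q,0).round(0),'top',mm(t))
# finger pads: bright / near points
q=W[(d>0)&(W[...,2]>25)&(W[...,2]<60)]
print('finger low pts', np.percentile(q,[1,50,99],axis=0).round(0).tolist() if len(q) else None)
E
python3 tray.py
```

```text
t [495.6 -54.8  35.8]
[430.  48.] 9367 z [ 1.6  7.2 12.1] all [402.8 -14.6   7. ] [37. 42. 13.] top None
[315. 229.] 6791 z [ 3.  12.3 16.2] all [490.5 -54.    9.7] [56. 56. 16.] top [490.5 -54.   14.9]
finger low pts [[510.0, -226.0, 25.0], [528.0, -207.0, 27.0], [549.0, -204.0, 29.0]]
```

Run:
```python
from h import *
p,d,K,D,T=cam('wrist'); s=readout.sense(); R=cv2.Rodrigues(np.array(s['eef_rot'],float))[0]
W=cloud(d,K,D,T)
for (u,v) in [(255,292),(262,292),(372,292),(382,292),(258,330),(254,370),(262,370),(380,330),(390,370)]:
    w=W[v,u]; print((u,v),d[v,u].round(0),w.round(0),'tool',((w-s['tcp_pos'])@R).round(1),p[v,u])
print(s['tcp_pos'],s['grip_width'])
```

```text
(255, 292) 143.0 [473. -77.  71.] tool [  9.8 -20.9 -41.4] [212 206 204]
(262, 292) 143.0 [473. -74.  71.] tool [  9.8 -18.4 -41.3] [69 66 68]
(372, 292) 143.0 [471. -35.  71.] tool [  9.8  21.2 -41.3] [211 206 203]
(382, 292) 239.0 [536. -11.  -0.] tool [-27.9  41.3  47.9] [206  78  88]
(258, 330) 125.0 [470. -73.  91.] tool [  5.4 -17.3 -61.3] [73 73 70]
(254, 370) 119.0 [475. -73. 102.] tool [ -2.9 -17.6 -70.4] [99 93 95]
(262, 370) 133.0 [486. -72.  94.] tool [-11.1 -17.  -58.1] [98 94 90]
(380, 330) 115.0 [461. -37.  98.] tool [ 10.3  19.4 -70.4] [206 201 198]
(390, 370) 86.0 [446. -40. 123.] tool [ 15.8  16.8 -98.5] [84 84 88]
[495.12285067 -54.61844784  35.25490347] 33.71994334145249
```

Run:
```python
from h import *
p,d,K,D,T=cam('wrist'); s=readout.sense(); R=cv2.Rodrigues(np.array(s['eef_rot'],float))[0]
W=(cloud(d,K,D,T)-s['tcp_pos'])@R
for u in (250,258,264,372):
  for v in range(280,330,5): print((u,v),d[v,u].round(0),W[v,u].round(0),p[v,u])
m=(W[...,2]<-15)&(d>0)&(np.abs(W[...,1])<60)
print('max tool z of finger pts',np.percentile(W[m][:,2],[90,99,99.9]))
print(eyes.calibration('wrist')['mount'])
```

```text
(250, 280) 233.0 [-18. -37.  44.] [212  89  94]
(250, 285) 235.0 [-22. -37.  45.] [209  87  93]
(250, 290) 145.0 [ 10. -23. -39.] [212 209 206]
(250, 295) 141.0 [ 10. -22. -44.] [213 207 203]
(250, 300) 135.0 [ 11. -21. -50.] [213 207 203]
(250, 305) 131.0 [ 11. -21. -53.] [211 206 203]
(250, 310) 129.0 [ 10. -20. -56.] [211 206 203]
(250, 315) 126.0 [ 10. -20. -59.] [211 205 203]
(250, 320) 122.0 [ 10. -19. -63.] [214 208 205]
(250, 325) 120.0 [ 10. -19. -65.] [196 191 187]
(258, 280) 234.0 [-19. -32.  45.] [209  90  96]
(258, 285) 235.0 [-22. -33.  45.] [209  89  94]
(258, 290) 144.0 [ 10. -20. -40.] [212 206 204]
(258, 295) 140.0 [ 10. -19. -45.] [215 208 205]
(258, 300) 136.0 [ 10. -19. -49.] [194 189 187]
(258, 305) 133.0 [ 10. -18. -51.] [73 72 72]
(258, 310) 129.0 [ 10. -18. -56.] [80 80 80]
(258, 315) 125.0 [ 10. -17. -60.] [83 78 78]
(258, 320) 124.0 [  9. -17. -61.] [74 73 73]
(258, 325) 125.0 [  8. -17. -61.] [72 70 72]
(264, 280) 232.0 [-18. -29.  44.] [209  88  96]
(264, 285) 235.0 [-22. -29.  45.] [211  90  99]
(264, 290) 145.0 [ 10. -18. -39.] [76 76 75]
(264, 295) 142
[... 409 characters left out ...]
46.0 [ 10.  22. -39.] [211 207 205]
(372, 295) 140.0 [ 10.  21. -45.] [212 207 205]
(372, 300) 136.0 [ 10.  20. -49.] [211 206 203]
(372, 305) 134.0 [ 10.  20. -51.] [212 206 204]
(372, 310) 129.0 [ 10.  19. -56.] [217 212 209]
(372, 315) 124.0 [ 11.  18. -61.] [155 150 147]
(372, 320) 123.0 [ 10.  18. -62.] [76 72 74]
(372, 325) 119.0 [ 10.  18. -66.] [78 76 78]
max tool z of finger pts [-77.98714707 -42.25417597 -33.55023138]
[[-1.02283938e-05 -9.64004072e-01 -2.65887473e-01  6.65807248e+01]
 [ 9.99999425e-01  2.75290964e-04 -1.03656631e-03  2.58403354e-01]
 [ 1.07245057e-03 -2.65887331e-01  9.64003515e-01 -1.74063514e+02]
 [ 0.00000000e+00  0.00000000e+00  0.00000000e+00  1.00000000e+00]]
```

Run:
```python
from h import *
p,d,K,D,T=cam('side'); save('s2',cv2.resize(p[150:390,180:500],None,fx=2.5,fy=2.5,interpolation=cv2.INTER_CUBIC))
```

```text
(no output)
```

View pics/s2.png

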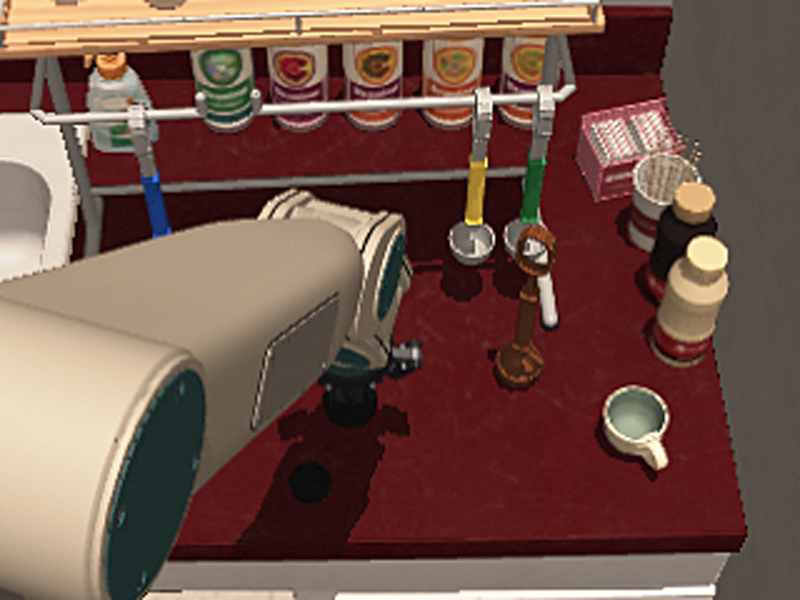

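The arm hides the fingers in the side view, but the scene is undisturbed. The wrist depth puts the real fingertips about 38 mm behind the reported TCP, which explains closing over the tray without touching it. I open to about 64 mm and check the tips there.

```bash
python3 -m pendant '[[0,0,0,0,0,0,0.25],[0,0,0,0,0,0,0.25],[0,0,0,0,0,0,0.25],[0,0,0,0,0,0,0.25]]'
cat > tip.py <<'E'
from h import *
p,d,K,D,T=cam('wrist'); s=readout.sense(); R=cv2.Rodrigues(np.array(s['eef_rot'],float))[0]
Wt=(cloud(d,K,D,T)-s['tcp_pos'])@R
w=s['grip_width']/2
for sg in (-1,1):
    m=(d>0)&(d<170)&(np.abs(Wt[...,0])<13)&(sg*Wt[...,1]>w-3)&(sg*Wt[...,1]<w+14)
    q=Wt[m]; print(sg,m.sum(),'tool z max',np.percentile(q[:,2],[95,99,99.8]).round(1),'x range',np.percentile(q[:,0],[1,99]).round(1),'inner y',np.percentile(sg*q[:,1],2).round(1))
print(s['tcp_pos'].round(1),s['grip_width'])
E
python3 tip.py
```

```text
clock: 5.08
tcp_pos: [495.3, -54.7, 35.2]
eef_rot: [-0.062, 2.793, 0.014]
wrist_force: [-0.1, -0.8, 0.6]
grip_width: 63.5
grasp_force: 0.0
-1 6493 tool z max [-45.  -39.8 -37.9] x range [-10.5  12.7] inner y 31.3
1 6410 tool z max [-44.7 -39.7 -37.9] x range [-10.5  12.7] inner y 31.7
[495.3 -54.7  35.2] 64.00184342032941
```

```bash
python3 -m pendant '[[0.04,0,0,0,0,0,0.05],[0.04,0.004,-0.1,0,0,0,0.05],[0,0,-0.15,0,0,0,0.05],[0,0,0,0,0,0,0.05]]' 40; python3 tip.py; python3 tray.py
python3 -m pendant '[[0,0,-0.05,0,0,0,0.05],[0,0,-0.05,0,0,0,0.05],[0,0,-0.03,0,0,0,0.05],[0,0,0,0,0,0,0.05]]'; python3 tip.py
```

```text
clock: 5.62
tcp_pos: [505.7, -53.4, -4.0]
eef_rot: [-0.062, 2.797, 0.016]
wrist_force: [-0.5, 0.3, 0.1]
grip_width: 80.9
grasp_force: 0.0
-1 8306 tool z max [-49.5 -44.3 -42.9] x range [-9.7 12.9] inner y 38.7
1 8173 tool z max [-49.3 -44.6 -42.7] x range [-9.7 12.9] inner y 38.1
[506.7 -53.8  -2.9] 80.85961500721476
t [507.5 -54.   -2.1]
[463.  47.] 12878 z [ 1.7  7.6 12. ] all [406.4 -14.7   6.9] [30. 42. 14.] top None
[314. 262.] 10784 z [ 3.1 12.2 16.2] all [490.5 -54.1   9.7] [56. 56. 15.] top [490.6 -54.   15. ]
finger low pts [[471.0, -108.0, 37.0], [482.0, -94.0, 51.0], [501.0, -2.0, 60.0]]
clock: 6.22
tcp_pos: [506.7, -53.9, -22.3]
eef_rot: [-0.062, 2.794, 0.014]
wrist_force: [0.1, 0.3, 0.0]
grip_width: 80.9
grasp_force: 0.0
-1 10066 tool z max [-23.5 -20.1 -19.3] x range [-10.8  12.7] inner y 38.3
1 9977 tool z max [-23.2 -20.  -19.2] x range [-10.5  12.7] inner y 38.2
[507. -54. -22.] 81.16761263714484
```

```bash
python3 -m pendant '[[0,0,-0.03,0,0,0,0.05],[0,0,0,0,0,0,0.3],[0,0,0,0,0,0,0.5],[0,0,0,0,0,0,0.5],[0,0,0,0,0,0,0.5],[0,0,0,0,0,0,0.5]]' 40
```

```text
clock: 7.02
tcp_pos: [507.0, -54.0, -25.8]
eef_rot: [-0.062, 2.793, 0.014]
wrist_force: [-4.4, 0.0, 5.8]
grip_width: 53.3
grasp_force: 40.3
```

```bash
python3 tray.py; python3 -m pendant '[[0,0,0.05,0,0,0,0.5],[0,0,0.1,0,0,0,0.5],[0,0,0,0,0,0,0.5]]'
python3 - <<'E'
from h import *
p,d,K,D,T=cam('wrist'); save('w3',p); np.savez('/tmp/w3',p=p,d=d,K=K,D=D,T=T)
E
```

```text
t [507.  -54.  -25.9]
[496.  58.] 18055 z [ 1.7  8.3 12.1] all [405.6 -14.6   6.9] [32. 42. 14.] top None
[312. 299.] 12871 z [ 3.3 12.4 18.4] all [490.6 -54.9  12.1] [57. 56. 20.] top [490.6 -55.   17.4]
finger low pts [[462.0, -114.0, 26.0], [471.0, -81.0, 53.0], [495.0, 2.0, 60.0]]
clock: 7.45
tcp_pos: [508.9, -54.5, -2.2]
eef_rot: [-0.062, 2.79, 0.012]
wrist_force: [0.5, 0.7, 0.4]
grip_width: 52.9
grasp_force: 42.2
```

View pics/w3.png

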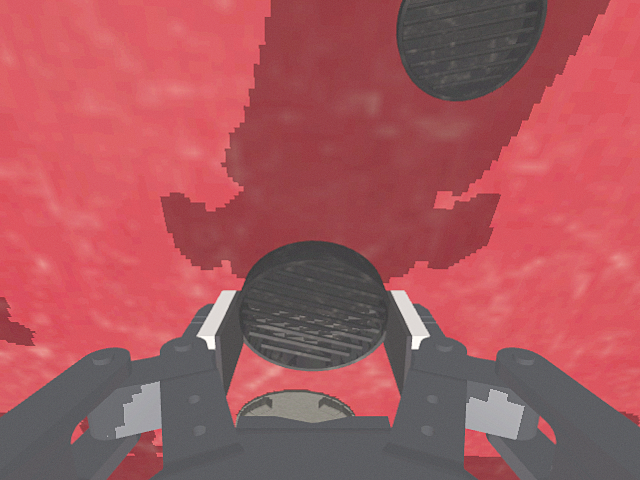

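The tray, centred at (313,310), is lifted between the pads. I check its tilt and position in the grip.

```bash
cat > held.py <<'E'
from h import *
p,d,K,D,T=cam('wrist'); W=cloud(d,K,D,T); s=readout.sense()
R=cv2.Rodrigues(np.array(s['eef_rot'],float))[0]; L=(W-s['tcp_pos'])@R
m=(p.max(2)<110)&(p[...,0].astype(int)-p[...,1]<22)&(d>0)&(L[...,2]>-70)&(L[...,2]<-8)&(np.abs(L[...,1])<27)
k,l,st,ce=cv2.connectedComponentsWithStats(cv2.morphologyEx(m.astype(np.uint8),2,np.ones((3,3))))
i=1+np.argmax(st[1:,4]); q=W[l==i]
a,b=None,None
g=q[:,2]>np.percentile(q[:,2],50)
for _ in range(8):
    A=np.c_[q[g,:2],np.ones(g.sum())]; c=np.linalg.lstsq(A,q[g,2],rcond=None)[0]; r=q[:,2]-np.c_[q[:,:2],np.ones(len(q))]@c; g=np.abs(r)<1.5
t=q[g]; print('tcp',s['tcp_pos'].round(1),'px',ce[i].round(0),'n top',g.sum(),'slope deg x,y',np.degrees(np.arctan(c[:2])).round(1),'top mid',((np.percentile(t,.5,0)+np.percentile(t,99.5,0))/2).round(1),'ext',np.ptp(t,0).round(0))
E
python3 held.py; python3 plan.py 508 -54 0 70
```

```text
tcp [507.5 -54.1  -3.6] px [313. 307.] n top 3943 slope deg x,y [-1.3 -0.2] top mid [491.8 -55.2  37.4] ext [57. 54.  4.]
t 7.55 tcp [507.5 -54.1  -3.6] q [-0.31  0.1  -0.82  0.33  0.12 -0.33] F [-1.  -0.1 -1.4] w 52.8 g 42.2
shift total units [0.003 0.001 0.024] turn total units [-0.003 -0.001 -0.008] rows>= 0.06546269383640556
```

Run:
```python
from h import *
for n in ('scene','side'):
    p,d,K,D,T=cam(n); W=cloud(d,K,D,T); 
    for z in range(60,480,30):
        m=(d>0)&(W[...,2]>z)&(W[...,2]<z+30)&(W[...,0]>300)&(W[...,0]<605)&(np.abs(W[...,1]+40)<130)
        q=W[m]
        if len(q)>5: print(n,z,'max x',np.percentile(q[:,0],99.5).round(0),'y',np.percentile(q[:,1],[1,99]).round(0),len(q))
```

```text
scene 390 max x 405.0 y [-101.  -40.] 8
scene 420 max x 411.0 y [-100.  -20.] 127
scene 450 max x 385.0 y [-90. -10.] 170
side 60 max x 479.0 y [-115.    2.] 88
side 90 max x 476.0 y [-122.    2.] 56
side 120 max x 477.0 y [-123.  -21.] 124
side 150 max x 430.0 y [-91. -24.] 106
side 180 max x 441.0 y [-94. -27.] 57
side 210 max x 411.0 y [-85. -33.] 26
side 240 max x 394.0 y [-91. -37.] 23
side 270 max x 402.0 y [-97. -41.] 94
side 300 max x 413.0 y [-107.  -49.] 187
side 330 max x 410.0 y [-105.  -56.] 54
side 360 max x 376.0 y [-100.  -76.] 71
side 390 max x 396.0 y [-102.  -73.] 158
side 420 max x 407.0 y [-97. -19.] 267
side 450 max x 382.0 y [-88. -10.] 264
```

```bash
python3 -m pendant '[[0.1,-0.006,0,0,0,0,0.5],[0.2,-0.006,0,0,0,0,0.5],[0.2,-0.006,0,0,0,0,0.5],[0.2,-0.006,0,0,0,0,0.5],[0.15,-0.006,0,0,0,0,0.5],[0.07,0,0,0,0,0,0.5],[0,0,0,0,0,0,0.5],[0,0,0,0,0,0,0.5]]'; python3 held.py; python3 plan.py 646 -58.8 -3.6 70
```

```text
clock: 8.65
tcp_pos: [643.9, -58.3, -4.5]
eef_rot: [-0.062, 2.795, 0.014]
wrist_force: [0.5, -0.3, -0.3]
grip_width: 53.2
grasp_force: 42.2
tcp [643.8 -58.3  -4.4] px [313. 280.] n top 4967 slope deg x,y [-1.5  0. ] top mid [627.7 -59.2  35.5] ext [58. 54.  4.]
t 8.7 tcp [643.8 -58.3  -4.4] q [-0.24  0.3  -0.54  0.39  0.1  -0.27] F [-0.6  0.7 -1.3] w 52.9 g 42.2
shift total units [ 0.015 -0.004  0.006] turn total units [-0.005 -0.005 -0.008] rows>= 0.044303162817078905
```

```bash
python3 -m pendant '[[0.012,-0.003,-0.04,0,0,0,0.5],[0,0,-0.05,0,0,0,0.5],[0,0,-0.02,0,0,0,0.5],[0,0,0,0,0,0,0.5]]'; python3 held.py; python3 -m pendant '[[0,0,-0.01,0,0,0,0.5],[0,0,0,0,0,0,0.5]]'
```

```text
clock: 9.2
tcp_pos: [646.5, -58.9, -21.0]
eef_rot: [-0.062, 2.794, 0.014]
wrist_force: [0.3, 0.3, -0.4]
grip_width: 53.1
grasp_force: 42.2
tcp [646.9 -58.9 -20.5] px [313. 286.] n top 3597 slope deg x,y [-1.   0.2] top mid [630.4 -59.8  19.5] ext [58. 55.  4.]
clock: 9.5
tcp_pos: [647.2, -59.0, -21.7]
eef_rot: [-0.062, 2.793, 0.014]
wrist_force: [-0.2, -0.1, -0.1]
grip_width: 53.3
grasp_force: 42.2
```

```bash
python3 -m pendant '[[0,0,-0.008,0,0,0,0.5],[0,0,0,0,0,0,0.5]]' | sed -n 2,4p;  python3 -m pendant '[[0,0,-0.006,0,0,0,0.5],[0,0,0,0,0,0,0.5]]'| sed -n 2,4p; python3 held.py
```

```text
tcp_pos: [647.0, -59.0, -23.0]
eef_rot: [-0.062, 2.793, 0.014]
wrist_force: [-0.2, 0.5, -0.6]
tcp_pos: [647.2, -59.0, -23.7]
eef_rot: [-0.062, 2.793, 0.014]
wrist_force: [-0.2, -0.9, -0.0]
tcp [647.2 -59.  -23.7] px [313. 286.] n top 4240 slope deg x,y [-1.2 -0.1] top mid [631.  -60.   16.5] ext [58. 54.  4.]
```

```bash
python3 -m pendant '[[0,0,0,0,0,0,0.3],[0,0,0,0,0,0,0.25],[0,0,0,0,0,0,0.2],[0,0,0,0,0,0,0.15],[0,0,0,0,0,0,0.15]]'
python3 -m pendant '[[-0.05,0,0.12,0,0,0,0.15],[-0.12,0,0.2,0,0,0,0.1],[-0.2,0,0.25,0,0,0,0],[-0.3,0,0.2,0,0,0,0],[-0.3,0,0.15,0,0,0,0],[0,0,0,0,0,0,0]]'
python3 - <<'E'
from h import *
p,d,K,D,T=cam('wrist'); np.savez('/tmp/w4',p=p,d=d,K=K,D=D,T=T)
W=cloud(d,K,D,T); m=(np.hypot(W[...,0]-630,W[...,1]+60)<32)&(d>0)&(W[...,2]<30)
q=W[m];t=q[(q[:,2]>14)]; c=np.linalg.lstsq(np.c_[t[:,:2],np.ones(len(t))],t[:,2],rcond=None)[0]
print('top n',len(t),'z',np.percentile(t[:,2],[5,50,95]).round(1),'slope',np.degrees(np.arctan(c[:2])).round(2),'mid',((np.percentile(t,.5,0)+np.percentile(t,99.5,0))/2).round(1),np.ptp(t,0).round(0))
v,u=np.where(m);print(u.mean(),v.mean()); a,b=int(u.mean()),int(v.mean())
save('w4',cv2.resize(p[max(b-75,0):b+75,max(a-100,0):a+100],None,fx=4,fy=4,interpolation=cv2.INTER_CUBIC))
E
```

```text
clock: 10.68
tcp_pos: [647.1, -59.0, -23.9]
eef_rot: [-0.062, 2.793, 0.014]
wrist_force: [0.3, 0.4, -1.0]
grip_width: 72.3
grasp_force: 0.0
clock: 11.42
tcp_pos: [499.9, -58.9, 115.6]
eef_rot: [-0.061, 2.791, 0.012]
wrist_force: [0.2, -0.5, -0.5]
grip_width: 85.1
grasp_force: 0.0
top n 1568 z [14.2 15.3 18.1] slope [-0.19 -0.05] mid [630.7 -60.3  16.4] [57. 56.  5.]
304.9220926926358 309.66107477964175
```

View pics/w4.png

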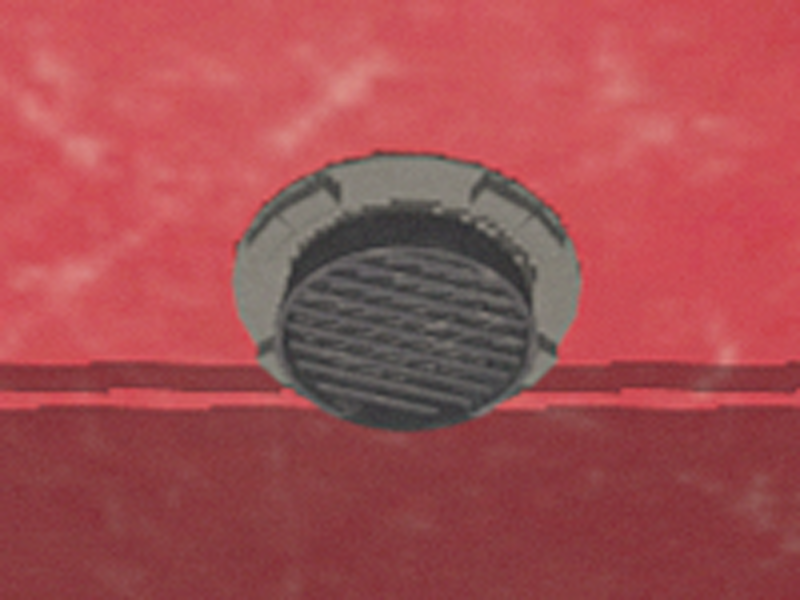

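The tray sits inside the lips at crop (405,320), flat (slope −0.2°) with the rim at z ≈ 18 and centre (630.7, −60.3), so it is seated and released. Next is the ladle, with a 25° tilt.

```bash
python3 plan.py 575 130 185 25
```

```text
t 11.47 tcp [501.4 -59.2 115.3] q [-0.33 -0.11 -0.69  0.66  0.13 -0.35] F [ 0.1 -0.6 -0.1] w 85.5 g 0.0
shift total units [0.491 1.261 0.465] turn total units [ 0.061 -1.495 -0.007] rows>= 4.490182365635372
```

```bash
python3 -m pendant '[[0.07,0.18,0.066,0.009,-0.214,0,0],[0.07,0.18,0.066,0.009,-0.214,0,0],[0.07,0.18,0.066,0.009,-0.214,0,0],[0.07,0.18,0.066,0.009,-0.214,0,0],[0.07,0.18,0.066,0.009,-0.214,0,0],[0.07,0.18,0.066,0.009,-0.214,0,0],[0.07,0.18,0.066,0.009,-0.214,0,0],[0,0,0,0,0,0,0]]'; python3 plan.py 575 130 185 25
cat > lad.py <<'E'
from h import *
p,d,K,D,T=cam('wrist'); W=cloud(d,K,D,T); s=readout.sense(); h=cv2.cvtColor(p,cv2.COLOR_RGB2HSV)
m=(cv2.inRange(h,(100,120,50),(128,255,255))>0)&(d>0)&(np.abs(W[...,0]-625)<40)
q=W[m]
print('tcp',s['tcp_pos'].round(1),'blue n',len(q)); v,u=np.where(m)
for a,b in ((125,145),(145,170),(170,195),(195,216)):
    t=q[(q[:,2]>a)&(q[:,2]<b)]
    if len(t)>20: print(a,b,len(t),'y',np.percentile(t[:,1],[2,50,98]).round(1),'x',np.percentile(t[:,0],[2,50,98]).round(1))
print('z',np.percentile(q[:,2],[1,99]).round(1),'px',u.mean().round(0),v.mean().round(0))
m=(W[...,2]>297)&(W[...,2]<303)&(W[...,0]>590)&(W[...,0]<650)&(d>0); print('rail',m.sum())
E
python3 lad.py
```

```text
clock: 12.48
tcp_pos: [591.8, 139.2, 193.4]
eef_rot: [-0.048, 2.029, 0.026]
wrist_force: [0.3, 0.3, -0.7]
grip_width: 85.3
grasp_force: 0.0
t 12.47 tcp [591.8 139.2 193.4] q [ 0.2  -0.12 -1.07 -0.49 -0.14  0.07] F [ 0.3  0.3 -0.7] w 85.3 g 0.0
shift total units [-0.112 -0.061 -0.056] turn total units [ 0.007 -0.043 -0.009] rows>= 0.3810590216089485
tcp [591.1 137.9 192.9] blue n 4904
125 145 1035 y [125.8 133.7 141.6] x [613.9 615.7 620.4]
145 170 1260 y [126.3 133.8 141.1] x [614.2 615.9 619.6]
170 195 1330 y [126.5 133.6 141.1] x [614.2 615.9 619.3]
195 216 1204 y [126.4 133.8 141.2] x [613.7 615.6 619.1]
z [125.1 215.8] px 300.0 243.0
rail 0
```

```bash
python3 -m pendant '[[0.08,-0.01,-0.08,0,-0.04,0,0],[0.15,-0.006,-0.1,0,0,0,0],[0.15,0,-0.1,0,0,0,0],[0.12,0,-0.06,0,0,0,0],[0.05,0,-0.007,0,0,0,0],[0,0,0,0,0,0,0]]'; python3 plan.py 674 136 141 25; python3 lad.py
```

```text
clock: 13.28
tcp_pos: [676.9, 134.4, 144.6]
eef_rot: [-0.042, 2.009, 0.021]
wrist_force: [-0.6, 0.3, -0.3]
grip_width: 85.3
grasp_force: 0.0
t 13.28 tcp [676.9 134.4 144.6] q [ 0.15  0.18 -0.98 -0.72 -0.1   0.04] F [-0.6  0.3 -0.3] w 85.3 g 0.0
shift total units [-0.019  0.01  -0.024] turn total units [ 0.008 -0.005  0.003] rows>= 0.08877934900466268
tcp [676.4 134.6 144.6] blue n 10804
125 145 2999 y [126.5 133.8 141.5] x [613.9 615.7 619.3]
145 170 4038 y [126.5 133.8 141.5] x [614.2 615.8 619.8]
170 195 3593 y [126.6 133.7 141.5] x [614.2 615.9 619.5]
z [124.5 189.9] px 318.0 312.0
rail 0
```

```bash
python3 -m pendant '[[0,0.01,-0.01,0,0,0,0.3],[0,0,0,0,0,0,0.6],[0,0,0,0,0,0,0.75],[0,0,0,0,0,0,0.85],[0,0,0,0,0,0,1],[0,0,0,0,0,0,1],[0,0,0,0,0,0,1]]' 60; python3 lad.py
```

```text
clock: 14.2
tcp_pos: [676.6, 136.7, 143.1]
eef_rot: [-0.043, 2.009, 0.022]
wrist_force: [-1.2, -1.2, 0.3]
grip_width: 15.2
grasp_force: 58.6
tcp [676.5 136.6 143. ] blue n 10532
125 145 3032 y [127.1 134.6 142.4] x [614.5 616.3 620.1]
145 170 4007 y [127.2 134.5 142.1] x [614.7 616.4 620.2]
170 195 3314 y [127.4 134.6 142.2] x [614.6 616.2 619.6]
z [124.4 188.5] px 313.0 314.0
rail 0
```

```bash
python3 -m pendant '[[0,0,0.05,0,0,0,1],[0,0,0.08,0,0,0,1],[0,0,0.07,0,0,0,1],[0,0,0,0,0,0,1],[0,0,0,0,0,0,1]]'; python3 lad.py; python3 plan.py 676.5 136.6 173 25
```

```text
clock: 14.88
tcp_pos: [676.1, 136.7, 172.6]
eef_rot: [-0.043, 2.01, 0.022]
wrist_force: [0.2, 0.1, -2.2]
grip_width: 15.4
grasp_force: 58.5
tcp [676.  136.6 172.2] blue n 10532
145 170 2516 y [127.  134.6 142.4] x [614.  615.7 619.8]
170 195 3960 y [127.1 134.5 142.2] x [614.3 615.9 620. ]
195 216 3569 y [127.4 134.6 142.1] x [614.2 615.9 619.2]
z [154.  218.2] px 313.0 314.0
rail 0
t 14.93 tcp [676.  136.6 172.2] q [ 0.16  0.1  -0.96 -0.62 -0.11  0.05] F [ 0.4  0.2 -1.6] w 15.3 g 58.5
shift total units [ 0.003 -0.     0.006] turn total units [ 0.008 -0.007  0.   ] rows>= 0.032131644387778754
```

```bash
python3 -m pendant '[[0.002,-0.05,0,0,0,0,1],[0.005,-0.12,0,0,0,0,1],[0.005,-0.12,0,0,0,0,1],[0.005,-0.12,0,0,0,0,1],[0.005,-0.1,0,0,0,0,1],[0.002,-0.05,0,0,0,0,1],[0,0,0,0,0,0,1]]';python3 plan.py 679.5 52.6 173 25; python3 lad.py
```

```text
clock: 15.8
tcp_pos: [680.0, 51.9, 172.6]
eef_rot: [-0.042, 2.01, 0.021]
wrist_force: [0.3, 0.0, -0.6]
grip_width: 15.3
grasp_force: 58.6
t 15.8 tcp [680.   51.9 172.6] q [-0.06  0.08 -0.99 -0.63  0.09 -0.05] F [ 0.3  0.  -0.6] w 15.3 g 58.6
shift total units [-0.003  0.004  0.003] turn total units [ 0.007 -0.006  0.003] rows>= 0.029228796996973117
tcp [679.9  52.4 172.6] blue n 10508
145 170 2503 y [42.3 49.7 57.5] x [617.7 619.5 623.5]
170 195 3948 y [42.5 49.8 57.4] x [618.1 619.7 623.7]
195 216 3565 y [42.7 49.9 57.5] x [618.1 619.7 623.2]
z [154.  218.1] px 313.0 314.0
rail 0
```

```bash
python3 -m pendant '[[0.002,-0.06,0,0,0,0,1],[0.004,-0.12,0,0,0,0,1],[0.004,-0.12,0,0,0,0,1],[0.004,-0.12,0,0,0,0,1],[0.004,-0.12,0,0,0,0,1],[0.004,-0.12,0,0,0,0,1],[0.002,-0.07,0,0,0,0,1],[0,0,0,0,0,0,1]]';python3 plan.py 684 -58 173 25; python3 lad.py
```

```text
clock: 16.85
tcp_pos: [683.8, -57.5, 173.1]
eef_rot: [-0.042, 2.009, 0.021]
wrist_force: [-0.5, -0.5, -1.7]
grip_width: 15.2
grasp_force: 58.6
t 16.85 tcp [683.8 -57.5 173.1] q [-0.34  0.09 -0.97 -0.59  0.34 -0.17] F [-0.5 -0.5 -1.7] w 15.2 g 58.6
shift total units [ 0.001 -0.003 -0.001] turn total units [ 0.008 -0.004  0.002] rows>= 0.026970710355225573
tcp [683.6 -56.9 172.8] blue n 10510
145 170 2426 y [-67.1 -59.7 -52. ] x [621.6 623.3 627.1]
170 195 3950 y [-67.  -59.6 -51.9] x [621.9 623.6 627.6]
195 216 3554 y [-66.8 -59.5 -52. ] x [621.8 623.5 627. ]
z [154.6 218.6] px 313.0 314.0
rail 0
```

```bash
python3 -m pendant '[[0,-0.003,-0.05,0,0,0,1],[0,0,-0.07,0,0,0,1],[0,0,-0.05,0,0,0,1],[0,0,-0.018,0,0,0,1],[0,0,0,0,0,0,1],[0,0,0,0,0,0,1]]';python3 plan.py 684 -58 143 25; python3 -m pendant '[[0,0,-0.008,0,0,0,1],[0,0,0,0,0,0,1],[0,0,0,0,0,0,1]]'; python3 lad.py
```

```text
clock: 17.65
tcp_pos: [683.8, -57.3, 144.9]
eef_rot: [-0.043, 2.009, 0.022]
wrist_force: [1.2, -0.2, -1.2]
grip_width: 15.2
grasp_force: 58.6
t 17.65 tcp [683.8 -57.3 144.9] q [-0.34  0.16 -0.99 -0.69  0.34 -0.17] F [ 1.2 -0.2 -1.2] w 15.2 g 58.6
shift total units [ 0.001 -0.004 -0.012] turn total units [ 0.008 -0.004  0.001] rows>= 0.03633784773897218
clock: 18.02
tcp_pos: [683.7, -57.3, 143.6]
eef_rot: [-0.043, 2.009, 0.022]
wrist_force: [1.3, -0.4, -1.8]
grip_width: 15.3
grasp_force: 58.6
tcp [683.7 -57.3 143.6] blue n 10512
125 145 2996 y [-66.9 -59.6 -51.8] x [621.5 623.2 627.1]
145 170 4004 y [-66.8 -59.5 -51.9] x [621.8 623.4 627.2]
170 195 3412 y [-66.6 -59.4 -51.8] x [621.7 623.4 626.9]
z [125.  189.2] px 313.0 314.0
rail 0
```

```bash
python3 -m pendant '[[0,0,-0.004,0,0,0,1],[0,0,0,0,0,0,1]]' 20; python3 -m pendant '[[0,0,0,0,0,0,0.78],[0,0,0,0,0,0,0.74],[0,0,0,0,0,0,0.7],[0,0,0,0,0,0,0.6],[0,0,0,0,0,0,0.5],[0,0,0,0,0,0,0.4],[0,0,0,0,0,0,0.4]]'; python3 lad.py
```

```text
clock: 18.32
tcp_pos: [683.9, -57.3, 143.3]
eef_rot: [-0.043, 2.009, 0.022]
wrist_force: [0.1, 0.5, -0.1]
grip_width: 15.0
grasp_force: 58.7
clock: 19.2
tcp_pos: [683.6, -57.3, 142.9]
eef_rot: [-0.043, 2.009, 0.022]
wrist_force: [0.3, 0.1, -0.6]
grip_width: 51.4
grasp_force: 0.0
tcp [683.6 -57.3 142.8] blue n 10342
125 145 2956 y [-67.  -59.5 -51.7] x [622.7 624.5 628.3]
145 170 3898 y [-66.8 -59.6 -51.9] x [622.8 624.4 628. ]
170 195 3330 y [-66.8 -59.6 -51.8] x [622.6 624.3 628.1]
z [124.6 188.7] px 313.0 315.0
rail 0
```

```bash
python3 -m pendant '[[-0.05,-0.002,0.022,0,0,0,0.4],[-0.12,-0.004,0.055,0,0,0,0.4],[-0.15,-0.005,0.07,0,0,0,0.4],[-0.15,-0.005,0.07,0,0,0,0.4],[-0.05,0,0.02,0,0,0,0.4],[0,0,0,0,0,0,0.4]]'; python3 plan.py 605 -60 180 25; python3 lad.py
```

```text
clock: 20.0
tcp_pos: [614.1, -62.3, 183.8]
eef_rot: [-0.045, 2.018, 0.024]
wrist_force: [-0.2, 0.3, -1.0]
grip_width: 51.2
grasp_force: 0.0
t 20.0 tcp [614.1 -62.3 183.8] q [-0.42 -0.08 -1.08 -0.51  0.41 -0.22] F [-0.2  0.3 -1. ] w 51.2 g 0.0
shift total units [-0.061  0.015 -0.025] turn total units [ 0.007 -0.021 -0.003] rows>= 0.18400702646714237
tcp [614.1 -62.1 183.1] blue n 5624
125 145 1136 y [-67.  -59.8 -52.2] x [623.1 625.  628.7]
145 170 1441 y [-66.7 -59.7 -51.8] x [623.3 624.9 628.6]
170 195 1555 y [-66.9 -59.7 -52. ] x [622.9 624.6 628.1]
195 216 1393 y [-66.8 -59.6 -52.1] x [622.2 624.2 627.7]
z [125.4 216. ] px 317.0 259.0
rail 0
```

```bash
python3 -m pendant '[[-0.1,0,0,0,0.2,0,0.4],[-0.15,0,0,0,0.25,0,0.4],[-0.15,0,0,0,0.25,0,0.4],[-0.1,0,0,0,0.2,0,0.4],[0,0,0,0,0,0,0.4],[0,0,0,0,0,0,0.4],[0,0,0,0,0,0,0.4],[0,0,0,0,0,0,0.4]]'; python3 -m pendant '[[0,0,0,0,0,0,0.4],[0,0,0,0,0,0,0.4],[0,0,0,0,0,0,0.4],[0,0,0,0,0,0,0.4],[0,0,0,0,0,0,0.4],[0,0,0,0,0,0,0.4],[0,0,0,0,0,0,0.4],[0,0,0,0,0,0,0.4]]'; python3 plan.py 540 -60 180 50; python3 lad.py; python3 lad.py; python3 lad.py
python3 - <<'E'
from h import *
f=np.load('/tmp/side.npz')
p,d,K,D,T=cam('wrist'); save('w5',p); W=cloud(d,K,D,T)
m=(d>0)&(np.hypot(W[...,0]-631,W[...,1]+60)<32)&(W[...,2]>14)&(W[...,2]<26); t=W[m]
if len(t)>50: print('tray',len(t),np.percentile(t,[1,50,99],axis=0).round(1).tolist())
m=(d>0)&(np.hypot(W[...,0]-631,W[...,1]+60)<40)&(W[...,2]>60)&(W[...,2]<100); t=W[m]
if len(t)>50: print('bowl',len(t),np.percentile(t,[1,50,99],axis=0).round(1).tolist())
E
```

```text
clock: 21.05
tcp_pos: [539.3, -61.8, 181.6]
eef_rot: [-0.041, 2.488, 0.039]
wrist_force: [-0.4, -0.7, 0.3]
grip_width: 51.4
grasp_force: 0.0
clock: 22.05
tcp_pos: [540.2, -62.2, 183.2]
eef_rot: [-0.042, 2.486, 0.038]
wrist_force: [0.5, 0.3, -0.5]
grip_width: 51.4
grasp_force: 0.0
t 22.05 tcp [540.2 -62.2 183.2] q [-0.4  -0.26 -0.79  0.44  0.27 -0.35] F [ 0.5  0.3 -0.5] w 51.4 g 0.0
shift total units [-0.001  0.015 -0.021] turn total units [-0.029 -0.082  0.002] rows>= 0.2622355402030583
tcp [540.2 -62.2 183.2] blue n 3218
125 145 564 y [-67.2 -59.8 -52. ] x [623.2 625.  629.3]
145 170 739 y [-66.6 -59.7 -52.3] x [623.2 624.8 628.1]
170 195 898 y [-67.  -59.6 -52.1] x [622.9 624.6 628.3]
195 216 899 y [-66.9 -59.7 -52.1] x [622.2 624.2 627.8]
z [126.2 217. ] px 311.0 341.0
rail 0
tcp [540.2 -62.2 183.2] blue n 3222
125 145 558 y [-67.3 -59.6 -52. ] x [623.3 624.9 629.1]
145 170 739 y [-66.5 -59.8 -52.3] x [623.2 624.8 628.1]
170 195 908 y [-67.  -59.9 -52.1] x [622.9 624.6 628.4]
195 216 894 y [-67.  -59.7 -52.1] x [622.3 624.2 627.9]
z [126.3 217. ] px 311.0 341.0
rail 0
tcp [540.2 -62.2 183.2] blue n 3214
125 145 563 y [-67.2 -59.5 -52. ] x [623.3 625.  628.9]
145 170 734 y [-66.5 -59.7 -52.3] x [623.2 624.8 628.1]
170 195 906 y [-67.  -59.9 -52.1] x [622.8 624.6 628.2]
195 216 888 y [-66.9 -59.7 -52.1] x [622.2 624.2 627.9]
z [126.3 216.9] px 311.0 341.0
rail 0
tray 1424 [[603.3, -87.3, 14.0], [630.6, -60.3, 15.3], [658.3, -33.4, 18.5]]
bowl 2597 [[608.4, -82.0, 67.9], [642.5, -59.6, 83.7], [653.7, -38.0, 96.6]]
```

View pics/w5.png

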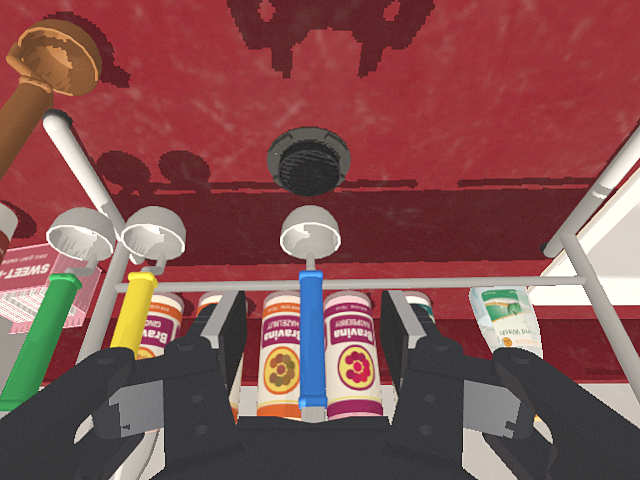

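The ladle, bowl at (310,232), hangs still with its bowl at (631,−60) over the tray at (309,165), which is at (631,−60). The yellow and green ladles are in place and the gripper is clear.

```bash
python3 -c "
from bench import ctrl; print(ctrl.sign_off())"
```

```text
the job is handed in; nothing more can be done
None
```

The job is handed in: the drip tray is seated flat in its holder, and the blue ladle hangs still on the right rail with its bowl over the tray, finished about 22 s in; the first tray grasp missed without touching it and was redone.

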